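# Uncover the shielded specimen vial and present it to the inspection camera

## Robot

A 7-joint arm with a two-finger parallel gripper is mounted at the origin on a cart in front of the work surface, level with it; the furniture and walls round the work are solid. World frame = base frame: x ahead of the robot, y to its left, z up, the work surface at z = 0. Lengths are in m, angles in rad, forces in N, time in s.
With the tool pointing down it reaches from about 0.425 to 0.8 m from the base axis. Payload 8.3 kg.
Tool frame: the origin (TCP) lies at the very end of the fingers, on their centre line; the grasp point (between the pads) lies 19 mm behind it (bot.grip_depth is the distance from the TCP to the grasp point, in m); z points along the fingers, y is the line along which they close (so a half turn about z gives the same grasp; the last joint's range is limited). The gripper opens to 85 mm and grips with 20 to 120 N. Pads are 22 mm wide; open, the fingers measure 114 mm over their backs; the gripper's body (76 mm by 85 mm) begins 54 mm behind the grasp point. The pads swing forward as they close: fully open they stand 13 mm farther back than shut.
Start: joints at [-1.377, 0.383, 0.016, 1.37, -0.006, 1.388, -0.046], TCP at [0.159, 0.605, 0.231] pointing down, gripper open.
Joint ranges: [-2.95, 2.95], [-0.25, 2.06], [-1.52, 1.56], [0.18, 2.33], [-1.44, 4.58], [0.02, 2.06], [-3.01, 3.01]. Speed limits (rad/s): [2.39, 2.39, 3.01, 3.01, 3.14, 3.14, 3.14].

## Interface

Orientations are given as a 3x3 rotation matrix whose columns are the frame's x, y, z axes.
In Python, from bench import bot gives the robot as it stands.
- The arm moves only by the tool move_arm, never from a script. Its argument "series" is text: rows parted by semicolons, each of 6 numbers parted by spaces: the shift along the tool's x, y, z scaled (see below), then the turn, a rotation vector about the tool's x, y, z scaled (see below). A call has 1 to 12 rows; each row is the pose to reach, as a shift and turn from the pose commanded when the call began, along the tool's axes at that moment, turning the shorter way round; what a row does not reach only later rows make up. The controller multiplies each number of a shift by 0.1 m and each number of a turn by 360 degrees. A row lasts 1/12 s, in which the tool goes at most 41.7 mm and 7.16 degrees, less where a joint would pass 70% of its speed; a pose out of reach is approached as far as the arm can. A call with a number of a shift or a turn outside -1 to 1 is refused whole. A call with a gripper value outside its range is refused whole. "fingers" is the opening, from 0 (shut) to 1 (fully open), set as the call begins (left out, the last holds). The fingers move at their own pace and stop on an object; "grip_force" is the grip in N (left out, the last holds). Time passes only in rows, so rows that repeat a pose let the fingers close. It gives the time, the measured TCP pose, the force, the opening and the grip force at its end, in the units of the state.
- bot.sense(): the state, without advancing time (a new reading comes with each control period).
- bot.camera(name): name is "side" or "top" or "wrist"; returns the picture (420x560x3 uint8, red, green, blue); there is no depth.
- bot.camera_params(name): a dict with "K" (3x3 intrinsics, pixels), "k1" (the pictures are not rectified: a ray, as slopes to the right and down, at radius r is drawn at 1 + k1 r^2 times it, then the intrinsics apply), "eye" and "orientation" of the camera in the world; the wrist camera has in their place "hand_eye" (4x4, takes a point from camera to tool coordinates, whose origin is the TCP and whose axes are the flange's). Camera axes: x right, y down, z forward; pixel columns grow to the right and rows downward; lengths in m; the calibration is good to about 2 mm. A picture is of the moment at which its call begins: read the wrist's pose just before it. camera_params takes no time and is no camera call.
- bot.hand_in(): hands the job in; it is judged then, once.
The state is a dict: "time_s": time; "joint_positions": joint angles; "qd": joint speeds; "joint_torque": joint torques, N m; "ee_pos": TCP position; "ee_rot": TCP orientation; "contact_force": force on the tool from outside, world axes, zero at the start; "torque": the same for the moment, N m; "opening": finger opening in m; "grasp_force": force on a finger pad.
Only numpy, scipy, OpenCV 4.12 (cv2) and the standard library are available. Lean on these libraries where they do the work, as an engineer would, in place of code of your own. Each camera call takes 0.05 s, during which the arm holds its last target. There are 200 camera calls.

## Task

One of the three vials in the white rack stands under a grey light-shield cover: lift the cover off and stand it upright on the bench, off the rack. Then take the vial that was under it out of the rack and hold it up, cap uppermost, in front of the inspection camera: the middle of the vial on the lens's line of sight, 100 mm in front of the lens, and the vial square across that line (so it leans as much as the camera looks down), not leaning to either side. Finish while still holding the vial there, still, and leave the other vials, the dish, the forceps and the camera alone.

Things in the scene. Friction and masses are not known exactly. Their poses are not given: they have to be found in the camera images.
- rack: white plastic block fixed to the bench, 56 x 200 x 20 mm (x, y, z), with three round wells in a row along its y axis at y = -70, 0 and +70 mm; wells 18 mm wide, 14 mm deep. Origin: centre of its underside, on the bench; z up.
- cover: loose grey plastic light shield of about 50 g, standing on the rack over one vial: an upside-down cup 42 mm across (inside 36 mm), open below, 52 mm high, with a black knob 22 mm across on top of it (widest from 60 to 72 mm above the origin). Total height 72 mm; inside 48 mm high. Origin: centre of its open underside; z up.
- specimen_vial: the vial under the cover: glass specimen vial with a black screw cap, 16 mm in diameter, 51 mm high, the cap the uppermost 14 mm, about 20 g. Stands in its well with its underside 6 mm above the bench. Origin: centre of its underside; z along the vial, towards the cap.
- vial_middle (a point): point on the specimen vial's axis, at half its height (25.5 mm above its underside); axes as the vial's.
- vial_b: another vial of the same kind in another well of the rack (leave alone), origin: centre of its underside.
- vial_c: another vial of the same kind in another well of the rack (leave alone), origin: centre of its underside.
- camera_head: grey box camera, 46 x 46 mm, 95 mm long with its lens (38 mm across), fixed to a post (18 mm thick, 377 mm high, 105 mm behind the origin), looking 30 degrees below level. Origin: centre of the lens front, 290 mm above the bench. -x: line of sight; y: level; z: square to the sight line, upright but leaning 30 degrees away from the camera: the axis the presented vial shall have.
- camera_focus (a point): the point on the line of sight 100 mm in front of the lens, 240 mm above the bench, where the vial's middle shall be; axes as camera_head's. Nothing is to be seen there.
- dish: small flat petri dish 64 mm across, 13 mm high, loose on the bench (leave alone). Origin: centre of its underside.
- forceps: steel forceps lying on the bench, 16 x 113 x 10 mm, loose (leave alone). Origin: centre of its underside; y along it.
Not all that is in view belongs to the job. There is more than one size of the cover; the job needs the largest.

How it is judged:
On the way, in this order (a step that is already met when the one before it is completed fails the run):
1. the cover is lifted off over the vial's cap, upright, by the gripper (z of cover in the frame of specimen_vial above 0.05 m and angle between cover's own z axis and vertical below 0.5 rad and contact force between the fingers and cover above 0.2 N), for 0.1 s.
2. the cover stands upright on the bench off the rack, let go (height (world z) of cover below 0.006 m and angle between cover's own z axis and vertical below 0.12 rad and horizontal distance between cover and specimen_vial above 0.03 m and contact force between each of the fingers, rack and cover below 0.05 N and linear speed of cover below 0.02 m/s), for 0.2 s.
3. the specimen vial is held in the fingers, clear of the rack (height (world z) of specimen_vial above 0.04 m and contact force between the fingers and specimen_vial above 0.3 N), for 0.2 s.
At the end, for the whole second after the job is handed in: The fingers hold the vial still, its middle within 12 mm of the point 100 mm in front of the lens, its axis within 10 degrees of square across the line of sight and not leaning sideways, cap up; the cover stands upright (within 7 degrees) on the bench, off the rack (distance between vial_middle and camera_focus below 0.012 m and angle between the z axis of specimen_vial and the z axis of camera_focus, either way round below 0.17 rad and angle between specimen_vial's own z axis and vertical below 1 rad and contact force between the fingers and specimen_vial above 0.3 N and linear speed of each of specimen_vial, cover below 0.02 m/s and height (world z) of cover below 0.006 m and angle between cover's own z axis and vertical below 0.12 rad and horizontal distance between cover and specimen_vial above 0.03 m and contact force between rack and cover below 0.05 N); the arm keeps its last pose, push and grip.
It fails at once if another vial is moved more than 15 mm (distance of any of vial_b, vial_c from where it was at the start of the episode above 0.015 m).
It fails at once if the dish or forceps are moved more than 15 mm (distance of any of dish, forceps from where it was at the start of the episode above 0.015 m).
It fails at once if another vial is tipped over (angle between any of vial_b, vial_c's own z axis and vertical above 0.5 rad).
It fails at once if the specimen vial is tipped over (angle between specimen_vial's own z axis and vertical above 1.2 rad).
It fails at once if the camera is touched with more than 1 N (contact force between any of the arm, the fingers, specimen_vial, cover and camera_head above 1 N).
It also fails if it takes over 56 s, if anything falls off the work surface, if the arm or the gripper's body presses on something with over 40 N, if the wrist force passes 120 N, or if a joint passes its speed limit or range.

## Working session

There is one attempt and no reset: what is moved stays moved. The work goes in short steps, Python scripts to look and compute and a tool call to move; the robot and the scene stay as the last step left them, time stands still between calls to the robot, and variables do not carry over. Pictures are saved under pics/ and viewed, at most 10 in all, crops included, and the job is handed in when it is done.

Besides the shell and the picture viewer there is one more tool, called after ">>>" as name(argument=value, ...) on one line, values as JSON. move_arm: Moves the arm, as the interface text tells. Its arguments: {"type":"object","properties":{"series":{"type":"string"},"fingers":{"type":"number"},"grip_force":{"type":"number"}},"required":["series"]}

```bash
ls; mkdir -p pics
python3 - <<'E'
from bench import bot
import cv2,numpy as np
np.set_printoptions(precision=4,suppress=True)
for n in ("side","top"):
    im=bot.camera(n); cv2.imwrite(f"pics/{n}0.png",im[:,:,::-1])
for n in ("side","top","wrist"):
    print(n,bot.camera_params(n))
s=bot.sense();print(s)
E
```

```text
pics
side {'K': array([[420.8519,   0.    , 269.1185],
       [  0.    , 420.8519, 210.2117],
       [  0.    ,   0.    ,   1.    ]]), 'k1': -0.05126967696671154, 'eye': array([ 0.2973, -0.4999,  0.6621]), 'orientation': array([[ 0.9385, -0.1891,  0.289 ],
       [-0.3453, -0.5132,  0.7857],
       [-0.0003, -0.8372, -0.547 ]])}
top {'K': array([[475.0633,   0.    , 273.0923],
       [  0.    , 475.0633, 216.5431],
       [  0.    ,   0.    ,   1.    ]]), 'k1': -0.11693068109479433, 'eye': array([0.4029, 0.1816, 1.1639]), 'orientation': array([[ 0.0174, -0.9909,  0.1333],
       [-0.9997, -0.0192, -0.0124],
       [ 0.0149, -0.133 , -0.991 ]])}
wrist {'K': array([[366.6996,   0.    , 278.2229],
       [  0.    , 366.6996, 209.4205],
       [  0.    ,   0.    ,   1.    ]]), 'k1': -0.05306028589830812, 'hand_eye': array([[ 0.0003, -0.9517, -0.3071,  0.0787],
       [ 1.    ,  0.0004, -0.0001,  0.0007],
       [ 0.0002, -0.3071,  0.9517, -0.143 ],
       [ 0.    ,  0.    ,  0.    ,  1.    ]])}
{'time_s': 0.1, 'joint_positions': array([-1.3769,  0.3842,  0.0164,  1.3711, -0.0063,  1.3882, -0.0465]), 'qd': array([ 0.0018, -0.0018,  0.0013, -0.0025, -0.001 , -0.0002,  0.0007]), 'joint_torque': array([  0.004 , -62.9129,   0.8483, -37.2765,   0.0168,   0.0102,
         0.0001]), 'ee_pos': array([0.1586, 0.6041, 0.2304]), 'ee_rot': array([[-0.9672,  0.2539, -0.0004],
       [ 0.2539,  0.9672, -0.0017],
       [-0.    , -0.0017, -1.    ]]), 'contact_force': array([-0.3079, -0.0247, -0.0211]), 'torque': array([ 0.0308,  0.0327, -0.0428]), 'grasp_force': 0.0, 'opening': 0.08551435725450562}
```

View pics/side0.png

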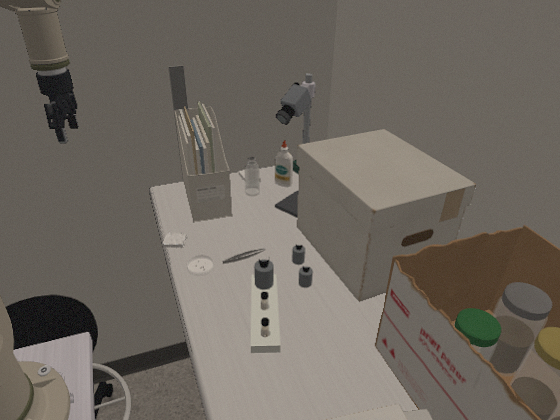

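View pics/top0.png

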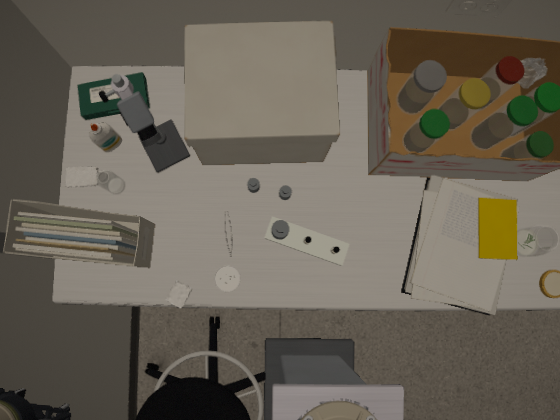

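Top view: three grey covers at (280,229), (253,185) and (285,192). The one on the rack at (280,229) is the largest and the only one standing over a vial well. The camera head is at about (135,115) with its lens at about (150,133). I'll confirm in an enlarged crop.

Run:
```python
import cv2,numpy as np
s=cv2.imread("pics/side0.png");t=cv2.imread("pics/top0.png")
def c(im,x,y,w,h,S):
    return cv2.resize(im[y:y+h,x:x+w],(w*S,h*S),interpolation=cv2.INTER_CUBIC)
a=c(s,230,230,100,75,4); b=c(s,260,60,100,75,4)
d=c(t,230,170,130,100,3)[:300,:400]; e=c(t,90,60,100,75,4)
d=cv2.resize(t[170:268,230:361],(400,300),interpolation=cv2.INTER_CUBIC)
cv2.imwrite("pics/crop.png",np.vstack([np.hstack([a,b]),np.hstack([d,e])]))
```

```text
(no output)
```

View pics/crop.png

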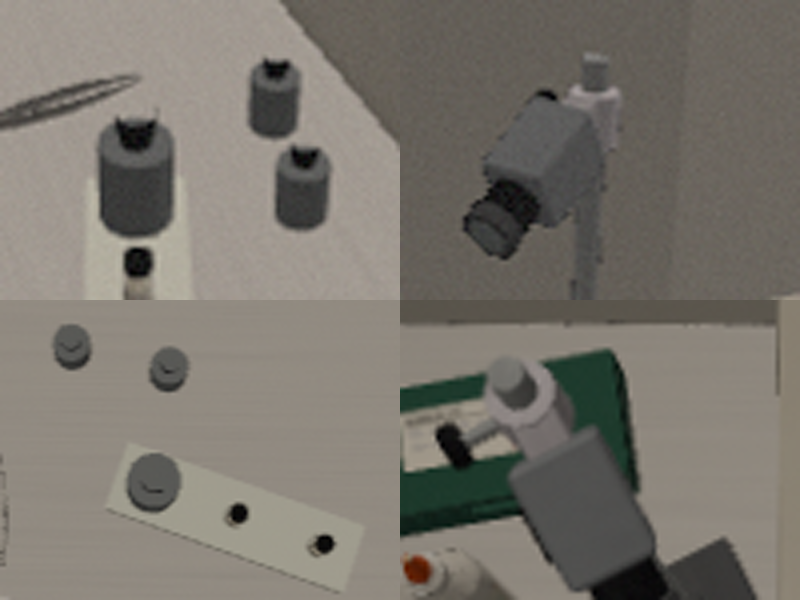

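The crop confirms it: the big cover stands on the rack's end well, and two smaller ones stand loose on the bench. Camera lens front in side view is about (282,117); post top is (309,74) side and (118,79) top.

```bash
cat > h.py <<'E'
from bench import bot
import cv2,numpy as np
np.set_printoptions(precision=4,suppress=True)
from scipy.optimize import least_squares
from scipy.spatial.transform import Rotation as R
def cam(n,s=None):
    p=bot.camera_params(n)
    if n=="wrist":
        s=s or bot.sense();T=np.eye(4);T[:3,:3]=s['ee_rot'];T[:3,3]=s['ee_pos'];T=T@p['hand_eye'];return p['K'],p['k1'],T[:3,3],T[:3,:3]
    return p['K'],p['k1'],np.array(p['eye']),np.array(p['orientation'])
def proj(c,P):
    K,k,e,O=c; q=(np.atleast_2d(P)-e)@O; return cv2.projectPoints(q,np.zeros(3),np.zeros(3),K,np.array([k,0,0,0.]))[0][:,0]
def ray(c,uv):
    K,k,e,O=c; u=cv2.undistortPoints(np.array([[uv]],float),K,np.array([k,0,0,0.]))[0,0]; d=O@np.r_[u,1]; return e,d
def atz(c,uv,z):
    e,d=ray(c,uv); return e+d*(z-e[2])/d[2]
E
python3 - <<'E'
from h import *
T=cam("top");S=cam("side")
for uv,z in [((272.6,216.7),.02),((264.7,237.6),.02),((349.5,243.5),.02),((342.3,265.4),.01),((307.6,239.9),.057),((335.8,251.9),.057),((280.1,227.6),.072),((118.3,78.8),.377),((227,279),.01),((229,233),.005)]: print('top',uv,atz(T,uv,z))
for uv,z in [((264,262),.09),((264.5,295.5),.057),((264.3,267.5),.072),((309,75),.377),((282.5,117),.29),((298,253),.04),((305,275),.04)]: print('side',uv,atz(S,uv,z))
# camera fit
def pts(p):
    x,y,a=p; Rz=R.from_euler('zy',[a,30],degrees=False).as_matrix() if 0 else R.from_euler('z',a).as_matrix()
    return x,y,Rz
def f(p):
    Rz=pts(p)[2]; O=np.array([p[0],p[1],.29]); post=np.array([p[0],p[1],0])+Rz@[.105,0,.377]
    return np.r_[(proj(S,post)-[309,75]).ravel(),(proj(T,post)-[118.3,78.8]).ravel(),(proj(S,O)-[282.5,117]).ravel(),(proj(T,O)-[152,137]).ravel()]
for a0 in (0,.5,1,-.5):
    r=least_squares(f,[.6,.5,a0]);print(r.x,np.degrees(r.x[2]),r.cost,r.fun)
t=cv2.imread("pics/top0.png");s=cv2.imread("pics/side0.png")
p=r.x;Rc=R.from_euler('z',p[2]).as_matrix()@R.from_euler('y',-30,degrees=True).as_matrix()
print(Rc, "focus",np.r_[p[:2],.29]-Rc[:,0]*.1)
O=np.r_[p[:2],.29]
th=np.linspace(0,6.28,40)
ring=np.array([O+Rc@[0,.019*np.cos(q),.019*np.sin(q)] for q in th])
bx=np.array([O+Rc@[x,y,z] for x in(.095,.035) for y in(-.023,.023) for z in(-.023,.023)])
out=[]
for n,im,c,x0,y0 in(("s",s,S,260,60),("t",t,T,90,60)):
    b=cv2.resize(im[y0:y0+90,x0:x0+80],None,fx=5,fy=5,interpolation=cv2.INTER_CUBIC)
    for P in np.vstack([ring,bx]): u=(proj(c,P)[0]-[x0,y0]+.5)*5;cv2.circle(b,tuple(int(v) for v in u),1,(0,0,255),-1)
    out.append(b)
cv2.imwrite("pics/fit.png",np.hstack(out))
E
```

```text
top (272.6, 216.7) [0.5563 0.1685 0.02  ]
top (264.7, 237.6) [0.505  0.1867 0.02  ]
top (349.5, 243.5) [ 0.4944 -0.0192  0.02  ]
top (342.3, 265.4) [ 0.4415 -0.0032  0.01  ]
top (307.6, 239.9) [0.4982 0.086  0.057 ]
top (335.8, 251.9) [0.4712 0.0197 0.057 ]
top (280.1, 227.6) [0.5243 0.1513 0.072 ]
top (118.3, 78.8) [0.7498 0.4505 0.377 ]
top (227, 279) [0.4039 0.2757 0.01  ]
top (229, 233) [0.516  0.2744 0.005 ]
side (264, 262) [0.521  0.1396 0.09  ]
side (264.5, 295.5) [0.5    0.0784 0.057 ]
side (264.3, 267.5) [0.5226 0.1426 0.072 ]
side (309, 75) [0.7506 0.4475 0.377 ]
side (282.5, 117) [0.6692 0.4159 0.29  ]
side (298, 253) [0.6261 0.1986 0.04  ]
side (305, 275) [0.6101 0.1231 0.04  ]
[0.6636 0.4024 0.5132] 29.404437558261222 13.09767525172293 [ 0.5556 -0.8419 -1.6627 -2.7581 -0.0746  2.1572  1.1482  2.9713]
[0.6636 0.4024 0.5132] 29.404502714338 13.097675252651252 [ 0.5556 -0.8419 -1.6628 -2.758  -0.0745  2.1572  1.1483  2.9713]
[0.6636 0.4024 0.5132] 29.404462714329764 13.097675251765548 [ 0.5556 -0.8419 -1.6628 -2.7581 -0.0746  2.1572  1.1482  2.9713]
[0.6636 0.4024 0.5132] 29.404441856364304 13.097675251701935 [ 0.5556 -0.8419 -1.6627 -2.7581 -0.0746  2.1572  1.1482  2.9713]
[[ 0.7545 -0.491  -0.4356]
 [ 0.4252  0.8712 -0.2455]
 [ 0.5     0.      0.866 ]] focus [0.5881 0.3599 0.24  ]
```

View pics/fit.png

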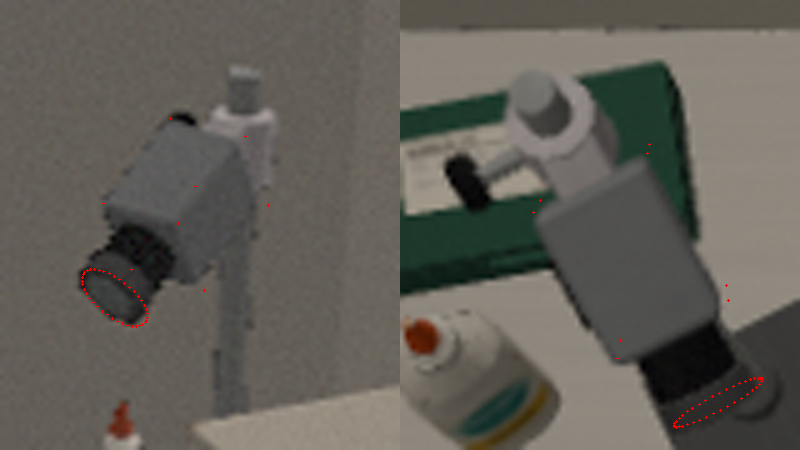

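The fit is good to a few mm, and I'll refine it later. Vial_b is at about (.499,.083), vial_c at about (.471,.020), and the cover at about (.525,.149). The spacings come out at 70 mm as required. Next I move above the cover.

>>> move_arm(series="-0.94 -0.694 0 0 0 0;-0.94 -0.694 0 0 0 0;-0.94 -0.694 0 0 0 0;-0.94 -0.694 0 0 0 0", fingers=1)

```text
time_s: 0.43
ee_pos: [0.2391, 0.5077, 0.2314]
ee_rot: [[-0.965, 0.264, 0.003], [0.264, 0.965, -0.003], [-0.004, -0.002, -1.0]]
contact_force: [1.3, 0.6, 1.1]
opening: 0.0849
grasp_force: 0.0
```

>>> move_arm(series="-0.94 -0.694 0 0 0 0;-0.94 -0.694 0 0 0 0;-0.94 -0.694 0 0 0 0;-0.94 -0.694 0 0 0 0")

```text
time_s: 0.77
ee_pos: [0.3114, 0.4161, 0.2314]
ee_rot: [[-0.964, 0.264, 0.002], [0.264, 0.964, -0.002], [-0.003, -0.002, -1.0]]
contact_force: [0.8, -0.6, 0.6]
opening: 0.0852
grasp_force: 0.0
```

>>> move_arm(series="-0.94 -0.694 0 0 0 0;-0.94 -0.694 0 0 0 0;-0.94 -0.694 0 0 0 0;-0.94 -0.694 0 0 0 0")

```text
time_s: 1.1
ee_pos: [0.3837, 0.3248, 0.2314]
ee_rot: [[-0.964, 0.265, 0.002], [0.265, 0.964, -0.002], [-0.002, -0.002, -1.0]]
contact_force: [-0.1, -0.3, 0.4]
opening: 0.0847
grasp_force: 0.0
```

>>> move_arm(series="-0.94 -0.694 0 0 0 0;-0.94 -0.694 0 0 0 0;-0.94 -0.694 0 0 0 0;-0.94 -0.694 0 0 0 0")

```text
time_s: 1.43
ee_pos: [0.4561, 0.2334, 0.2314]
ee_rot: [[-0.964, 0.264, 0.002], [0.264, 0.964, -0.003], [-0.002, -0.002, -1.0]]
contact_force: [0.8, -1.2, 0.2]
opening: 0.0852
grasp_force: 0.0
```

>>> move_arm(series="-0.94 -0.694 0 0 0 0.02;-0.94 -0.694 0 0 0 0.04;-0.94 -0.694 0 0 0 0.06;-0.94 -0.694 0 0 0 0.08;-0.94 -0.694 0 0 0 0.1;-0.94 -0.694 0 0 0 0.12;-0.94 -0.694 0 0 0 0.14;-0.94 -0.694 0 0 0 0.16;-0.94 -0.694 0 0 0 0.18;-0.94 -0.694 0 0 0 0.2;-0.94 -0.694 0 0 0 0.22;-0.94 -0.694 0 0 0 0.24")

```text
time_s: 2.43
ee_pos: [0.5249, 0.1502, 0.2309]
ee_rot: [[0.191, 0.982, -0.001], [0.982, -0.191, -0.0], [-0.0, -0.001, -1.0]]
contact_force: [-0.7, -0.3, -0.2]
opening: 0.0853
grasp_force: 0.0
```

>>> move_arm(series="0 0 0 0 0 0.015;0 0 0 0 0 0.03;0 0 0 0 0 0.03;0 0 0 0 0 0.03")

```text
time_s: 2.77
ee_pos: [0.5249, 0.1501, 0.231]
ee_rot: [[0.363, 0.932, -0.001], [0.932, -0.363, -0.0], [-0.001, -0.0, -1.0]]
contact_force: [0.9, 0.5, -0.2]
opening: 0.0853
grasp_force: 0.0
```

```bash
cat >> h.py <<'E'
def circ(x,y,z,r): 
    q=np.linspace(0,2*np.pi,48); return np.c_[x+r*np.cos(q),y+r*np.sin(q),0*q+z]
E
python3 - <<'E'
from h import *
W=cam("wrist");im=bot.camera("wrist")[:,:,::-1].copy();cv2.imwrite("pics/w1raw.png",im)
for P in (circ(.525,.149,.072,.021),circ(.525,.149,.092,.011),circ(.499,.083,.057,.008),circ(.471,.02,.057,.008)):
    for u in proj(W,P): 
        if abs(u).max()<2000: cv2.circle(im,tuple(int(v) for v in u),1,(0,0,255),-1)
cv2.imwrite("pics/w1.png",im)
E
```

```text
(no output)
```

View pics/w1.png

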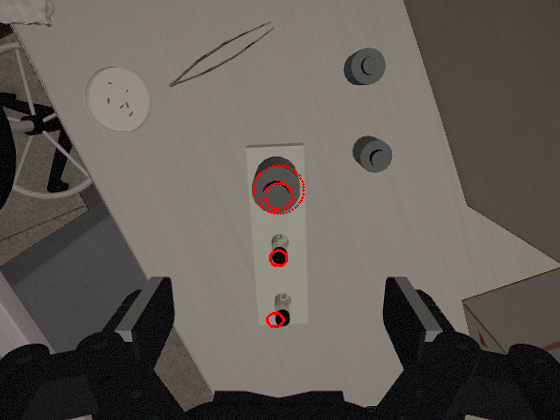

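The overlay shows the cover body at about (278,187), vial_b's cap at (279,257) and vial_c's cap at (282,318). Prediction matches within a few mm. I'll refine it from the blobs.

```bash
python3 - <<'E'
from h import *
W=cam("wrist");im=cv2.imread("pics/w1raw.png").astype(int);g=im.mean(2)
def blob(m,x0,y0,x1,y1):
    q=np.zeros(g.shape,np.uint8);q[y0:y1,x0:x1]=m[y0:y1,x0:x1]
    n,l,st,c=cv2.connectedComponentsWithStats(q);i=1+st[1:,4].argmax();return c[i],st[i]
for z,bx in ((.057,(262,240,300,275)),(.057,(266,300,300,335))):
    c,s=blob(g<35,*bx);print(c,s,atz(W,c,z))
c,s=blob(g<110,235,140,320,230);print(c,s)
for v in (140,160,170,180,190,200,210,216): print(v,g[v,240:320:2].astype(int))
# rack edges
E
python3 - <<'E'
import cv2
im=cv2.imread("pics/w1raw.png")[130:340,220:340]
im=cv2.convertScaleAbs(im,alpha=1.6)
cv2.imwrite("pics/w1c.png",cv2.resize(im,(343,600),interpolation=cv2.INTER_CUBIC))
E
```

```text
[279.0792 255.0941] [272 247  15  17 202] [0.5008 0.0858 0.057 ]
[282.0829 317.4586] [276 310  13  16 181] [0.4786 0.0202 0.057 ]
[275.6139 184.8815] [ 252  156   48   57 2186]
140 [128 125 127 129 130 126 125 123 127 125 124 129 127 125 127 128 127 128
 129 126 127 127 130 128 126 127 126 130 129 128 126 127 128 127 128 126
 127 128 127 128]
160 [128 129 129 131 142 141 142 141 142 140 143 140  36  45  42  46  50  50
  51  54  51  55  54  51  67 144 142 141 142 143 138 142 134 128 127 127
 127 128 128 126]
170 [124 128 129 129 142 141 141 144 106  53  43  61  84  78  76  82  79  79
  80  78  79  77  81  83  86  55  57  60 115 141 139 141 139 128 132 128
 128 127 133 128]
180 [129 125 127 131 137 142 132  61  76  76  83  83  77  81  78  81  78  62
  84  80  78  83  80  77  75  80  78  78  76  83 141 141 137 125 127 129
 127 128 128 131]
190 [127 129 129 126 129 143  59  77  81  75  79  70  54  71  82  78  75  77
  78  79  80  81  75  73  53  72  79  79  76  79 130 140 140 129 127 126
 127 130 126 126]
200 [127 128 125 126 127 141 141  89  74  80  77  73  77  77  78  79  79  79
  80  77  77  77  77  75  79  77  76  77  80 143 142 139 140 126 128 127
 127 126 127 129]
210 [124 127 129 125 128 136 142 141 141 139 140 139  87  73  77  77  70  81
  79  79  75  78  78  81 124 144 142 141 141 143 141 139 139 128 125 123
 126 131 129 127]
216 [131 129 128 129 131 130 139 140 142 141 142 141 139 142 143 141 139 141
 140 140 141 143 143 141 140 142 141 142 139 140 139 142 140 127 129 128
 127 128 127 127]
```

View pics/w1c.png

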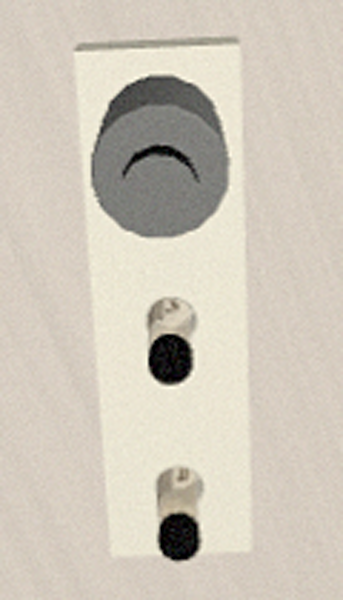

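Run:
```python
from h import *
W=cam("wrist");im=cv2.imread("pics/w1raw.png").astype(float).mean(2)
for z,r in((.072,.021),(.092,.011),(.045,.015)):
    u=proj(W,circ(.525,.149,z,r));print(z,u.min(0),u.max(0),np.ptp(u,axis=0))
u=proj(W,circ(.5008,.0858,.057,.008));print(np.ptp(u,axis=0))
# fit full silhouette of cover: hull of projected circles, free x,y,scale
m=np.zeros(im.shape,np.uint8);m[140:232,235:320]=(im[140:232,235:320]<110)*1
n,l,st,c=cv2.connectedComponentsWithStats(m);i=1+st[1:,4].argmax();M=(l==i).astype(np.uint8)
M=cv2.morphologyEx(M,cv2.MORPH_CLOSE,np.ones((5,5)))
def sil(x,y,s,z0=.02):
    P=np.vstack([circ(x,y,z0,.021*s),circ(x,y,z0+.052*s,.021*s),circ(x,y,z0+.072*s,.011*s)])
    return P
def mask(p):
    # supersample hulls
    x,y,s=p;A=np.zeros((im.shape[0]*4,im.shape[1]*4),np.uint8)
    for k in ([(.02,.021*s),(.02+.052*s,.021*s)],[(.02+.06*s,.011*s),(.02+.072*s,.011*s)]):
        u=np.vstack([proj(W,circ(x,y,z,r)) for z,r in k]);cv2.fillConvexPoly(A,cv2.convexHull(((u+.5)*4).astype(np.int32)),1)
    return cv2.resize(A.astype(np.float32),im.shape[::-1],interpolation=cv2.INTER_AREA)
from scipy.optimize import minimize
for s0 in (1,.85):
    r=minimize(lambda p:((mask(p)-M)**2).sum(),[.525,.149,s0],method='Nelder-Mead',options=dict(initial_simplex=np.array([[.525,.149,s0],[.53,.149,s0],[.525,.154,s0],[.525,.149,s0-.08]])));print(r.x,r.fun,M.sum())
ys,xs=np.nonzero(M);print(xs.min(),xs.max(),ys.min(),ys.max())
a=proj(W,np.array([[.53,.15,.02]]))
rx=np.array([.934,-.357,0]);P=np.array([.5255,.149,.02])
print(proj(W,np.array([P+rx*.028,P-rx*.028])))
print([np.nonzero(im[v,230:330]>135)[0][[0,-1]]+230 for v in (150,220,280)])
```

```text
0.072 [254.2184 165.6869] [303.4886 213.3837] [49.2702 47.6968]
0.092 [265.1295 183.0902] [292.6285 209.5505] [27.499  26.4604]
0.045 [262.5577 166.4369] [295.0817 198.1041] [32.524  31.6673]
[16.8712 15.3767]
[0.5223 0.15   0.9822] 19.0234375 2186
[0.5223 0.15   0.9825] 18.12890625 2186
252 299 156 212
[[307.6465 176.1553]
 [250.8898 176.4415]]
[array([246, 303]), array([251, 305]), array([256, 306])]
```

>>> move_arm(series="-0.01 -0.024 0.3 0 0 -0.0075;-0.01 -0.024 0.6 0 0 -0.0075;-0.01 -0.024 0.8 0 0 -0.0075;-0.01 -0.024 1 0 0 -0.0075;-0.01 -0.024 1 0 0 -0.0075")

```text
time_s: 3.23
ee_pos: [0.5199, 0.149, 0.1273]
ee_rot: [[0.319, 0.948, -0.006], [0.948, -0.319, -0.003], [-0.005, -0.005, -1.0]]
contact_force: [-1.0, 0.3, -0.0]
opening: 0.0856
grasp_force: 0.0
```

>>> move_arm(series="0 0 0.2 0 0 0;0 0 0.4 0 0 0;0 0 0.6 0 0 0;0 0 0.8 0 0 0;0 0 0.97 0 0 0;0 0 0.97 0 0 0;0 0 0.97 0 0 0")

```text
time_s: 3.82
ee_pos: [0.5226, 0.1495, 0.0348]
ee_rot: [[0.32, 0.947, -0.001], [0.947, -0.32, -0.0], [-0.001, -0.001, -1.0]]
contact_force: [0.4, 0.3, 0.3]
opening: 0.0853
grasp_force: 0.0
```

>>> move_arm(series="0 0 0 0 0 0;0 0 0 0 0 0;0 0 0 0 0 0;0 0 0 0 0 0;0 0 0 0 0 0;0 0 0 0 0 0;0 0 0 0 0 0;0 0 0 0 0 0;0 0 0 0 0 0;0 0 0 0 0 0;0 0 0 0 0 0;0 0 0 0 0 0", fingers=0.3, grip_force=20)

```text
time_s: 4.82
ee_pos: [0.5232, 0.1498, 0.0355]
ee_rot: [[0.321, 0.947, 0.001], [0.947, -0.321, 0.001], [0.001, 0.001, -1.0]]
contact_force: [-1.0, -1.0, 5.4]
opening: 0.0419
grasp_force: 19.6
```

>>> move_arm(series="0 0 -0.15 0 0 0;0 0 -0.3 0 0 0;0 0 -0.45 0 0 0;0 0 -0.6 0 0 0;0 0 -0.8 0 0 0;0 0 -0.9 0 0 0;0 0 -0.9 0 0 0;0 0 -0.9 0 0 0")

```text
time_s: 5.48
ee_pos: [0.5227, 0.1497, 0.1244]
ee_rot: [[0.321, 0.947, 0.001], [0.947, -0.321, 0.001], [0.001, 0.001, -1.0]]
contact_force: [-1.7, -0.1, -1.0]
opening: 0.0417
grasp_force: 20.7
```

>>> move_arm(series="-0.08 -0.24 0 0 0 0;-0.16 -0.48 0 0 0 0;-0.25 -0.73 0 0 0 0;-0.33 -0.97 0 0 0 0;-0.33 -0.97 0 0 0 0;-0.33 -0.97 0 0 0 0")

```text
time_s: 5.98
ee_pos: [0.4184, 0.1496, 0.1233]
ee_rot: [[0.32, 0.947, -0.002], [0.947, -0.32, 0.0], [-0.0, -0.002, -1.0]]
contact_force: [1.3, 0.6, -0.3]
opening: 0.0418
grasp_force: 20.8
```

>>> move_arm(series="0 0 0.25 0 0 0;0 0 0.5 0 0 0;0 0 0.7 0 0 0;0 0 0.85 0 0 0;0 0 0.93 0 0 0;0 0 0.98 0 0 0;0 0 0.98 0 0 0;0 0 0.98 0 0 0")

```text
time_s: 6.65
ee_pos: [0.4207, 0.1493, 0.0266]
ee_rot: [[0.322, 0.947, 0.0], [0.947, -0.322, -0.0], [-0.0, 0.0, -1.0]]
contact_force: [-0.7, -0.0, -0.3]
opening: 0.0419
grasp_force: 20.8
```

>>> move_arm(series="0 0 0.04 0 0 0;0 0 0.07 0 0 0;0 0 0.09 0 0 0;0 0 0.1 0 0 0;0 0 0.1 0 0 0")

```text
time_s: 7.07
ee_pos: [0.42, 0.1494, 0.0162]
ee_rot: [[0.321, 0.947, -0.0], [0.947, -0.321, 0.0], [-0.0, -0.0, -1.0]]
contact_force: [-0.4, 0.1, -0.7]
opening: 0.0418
grasp_force: 20.8
```

>>> move_arm(series="0 0 0.005 0 0 0;0 0 0.01 0 0 0;0 0 0.015 0 0 0;0 0 0.015 0 0 0")

```text
time_s: 7.4
ee_pos: [0.4202, 0.1495, 0.0154]
ee_rot: [[0.322, 0.947, -0.0], [0.947, -0.322, 0.001], [0.0, -0.0, -1.0]]
contact_force: [-3.1, -1.4, 9.3]
opening: 0.0418
grasp_force: 21.6
```

>>> move_arm(series="0 0 0 0 0 0;0 0 0 0 0 0;0 0 0 0 0 0;0 0 0 0 0 0;0 0 0 0 0 0;0 0 0 0 0 0;0 0 0 0 0 0;0 0 0 0 0 0", fingers=1)

```text
time_s: 8.07
ee_pos: [0.4201, 0.1494, 0.0148]
ee_rot: [[0.322, 0.947, -0.0], [0.947, -0.322, -0.0], [-0.0, -0.0, -1.0]]
contact_force: [-1.1, -0.9, -0.3]
opening: 0.0854
grasp_force: 0.0
```

>>> move_arm(series="0 0 -0.2 0 0 0;0 0 -0.4 0 0 0;0 0 -0.7 0 0 0;0 0 -1 0 0 0;0 0 -1 0 0 0")

```text
time_s: 8.48
ee_pos: [0.4231, 0.1504, 0.1198]
ee_rot: [[0.322, 0.947, 0.007], [0.947, -0.322, 0.004], [0.006, 0.005, -1.0]]
contact_force: [1.3, 0.0, 0.3]
opening: 0.0851
grasp_force: 0.0
```

>>> move_arm(series="0 0 -0.4 0 0 0;0.1 0.3 -0.6 0 0 0;0.2 0.6 -0.6 0 0 0;0.33 0.97 -0.6 0 0 0;0.33 0.97 -0.6 0 0 0;0.33 0.97 -0.6 0 0 0")

```text
time_s: 8.98
ee_pos: [0.5236, 0.1487, 0.1731]
ee_rot: [[0.323, 0.946, -0.002], [0.946, -0.323, -0.004], [-0.004, -0.0, -1.0]]
contact_force: [0.2, 0.8, -0.4]
opening: 0.0854
grasp_force: 0.0
```

Run:
```python
from h import *
W=cam("wrist");im=bot.camera("wrist")[:,:,::-1].copy();t=bot.camera("top")[:,:,::-1];cv2.imwrite("pics/w2raw.png",im);cv2.imwrite("pics/t2.png",t)
s=bot.sense();print(s['ee_pos'],s['time_s'])
# cover silhouettes & vial
for P in (circ(.523,.1505,.057,.008),):
    u=proj(W,P);print(u.mean(0))
    for v in u: cv2.circle(im,tuple(int(a) for a in v),0,(0,0,255),-1)
g=cv2.imread("pics/w2raw.png").mean(2);u0=u.mean(0).astype(int)
m=np.zeros(g.shape,np.uint8);m[u0[1]-16:u0[1]+16,u0[0]-16:u0[0]+16]=(g[u0[1]-16:u0[1]+16,u0[0]-16:u0[0]+16]<35)
n,l,st,c=cv2.connectedComponentsWithStats(m);i=1+st[1:,4].argmax();print(c[i],st[i],atz(W,c[i],.055))
im=cv2.convertScaleAbs(im,alpha=1.5)
cv2.imwrite("pics/w2.png",np.hstack([cv2.resize(im,(400,300)),cv2.resize(t[190:265,230:330],(400,300))]))
```

```text
[0.522  0.1491 0.1742] 9.0833
[277.0821 201.2975]
[275.9536 200.418 ] [267 190  19  22 323] [0.5224 0.1509 0.055 ]
```

View pics/w2.png

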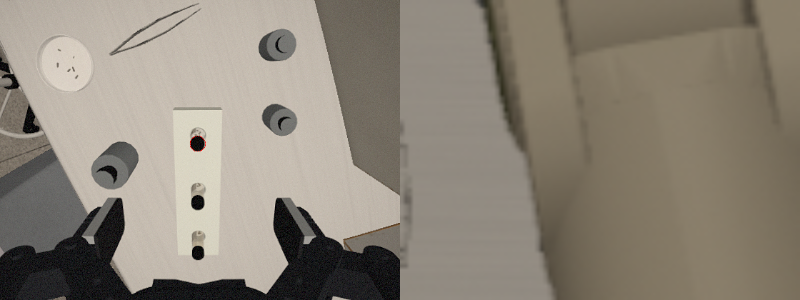

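The cover stands upright on the bench at about (115,165) in the view, clear of the rack. The specimen vial's cap is at full-frame pixel (276,200), which is (.522,.150). Grasping it now.

>>> move_arm(series="0.01 0 0.3 0 0 0;0.01 0 0.6 0 0 0;0.01 0 0.85 0 0 0;0.01 0 0.85 0 0 0", fingers=0.7)

```text
time_s: 9.42
ee_pos: [0.5187, 0.1501, 0.0858]
ee_rot: [[0.321, 0.947, -0.007], [0.947, -0.321, -0.002], [-0.004, -0.006, -1.0]]
contact_force: [-1.8, 0.3, -0.3]
opening: 0.0595
grasp_force: 0.0
```

>>> move_arm(series="0 0 0.2 0 0 0;0 0 0.4 0 0 0;0 0 0.55 0 0 0;0 0 0.63 0 0 0;0 0 0.63 0 0 0;0 0 0.63 0 0 0")

```text
time_s: 9.92
ee_pos: [0.5232, 0.1507, 0.0281]
ee_rot: [[0.321, 0.947, 0.001], [0.947, -0.321, 0.001], [0.001, 0.001, -1.0]]
contact_force: [0.4, 0.2, 0.0]
opening: 0.0597
grasp_force: 0.0
```

>>> move_arm(series="0 0 0 0 0 0;0 0 0 0 0 0;0 0 0 0 0 0;0 0 0 0 0 0;0 0 0 0 0 0;0 0 0 0 0 0;0 0 0 0 0 0;0 0 0 0 0 0;0 0 0 0 0 0;0 0 0 0 0 0;0 0 0 0 0 0;0 0 0 0 0 0", fingers=0, grip_force=30)

```text
time_s: 10.92
ee_pos: [0.5233, 0.1507, 0.0275]
ee_rot: [[0.321, 0.947, 0.001], [0.947, -0.321, 0.001], [0.001, 0.001, -1.0]]
contact_force: [-1.5, 0.0, 6.6]
opening: 0.0148
grasp_force: 30.3
```

>>> move_arm(series="0 0 -0.15 0 0 0;0 0 -0.3 0 0 0;0 0 -0.5 0 0 0;0 0 -0.7 0 0 0;0 0 -0.9 0 0 0;0 0 -1 0 0 0;0 0 -1 0 0 0;0 0 -1 0 0 0")

```text
time_s: 11.58
ee_pos: [0.5228, 0.1505, 0.1265]
ee_rot: [[0.321, 0.947, 0.0], [0.947, -0.321, 0.0], [0.0, 0.0, -1.0]]
contact_force: [0.4, 0.4, -0.4]
opening: 0.0154
grasp_force: 29.7
```

Run:
```python
from h import *
T=cam("top");S=cam("side")
def mk(p):
    Rz=R.from_euler('z',p[2]).as_matrix();return Rz@R.from_euler('y',-30,degrees=True).as_matrix(),Rz,np.r_[p[:2],.29]
def f(p):
    Rc,Rz,O=mk(p);post=np.r_[p[:2],0]+Rz@[.105,0,.377]
    a=O+Rc@[p[3],0,.023];b=O+Rc@[p[4],0,.023]
    return np.r_[(proj(S,post)-[308.5,74.3]).ravel(),(proj(T,post)-[117.8,78.3]).ravel(),(proj(S,O)-[282.6,119.1]).ravel(),(proj(T,a)-[143.2,126.7]).ravel(),(proj(T,b)-[128.3,96.5]).ravel()]
r=least_squares(f,[.66,.4,.5,.03,.095]);p=r.x;print(p,np.degrees(p[2]),r.fun)
Rc,Rz,O=mk(p);F=O-Rc[:,0]*.1;print("focus",F);np.savez("cam.npz",Rc=Rc,F=F,O=O)
th=np.linspace(0,6.28,60)
ring=np.array([O+Rc@[0,.019*np.cos(q),.019*np.sin(q)] for q in th])
bx=np.array([O+Rc@[x,y*t,z*t] for x in(p[3],p[4]) for t in np.linspace(0,1,1) for y in(-.023,.023) for z in(-.023,.023)])
bx=np.array([O+Rc@[x,y,z] for x in(p[3],p[4]) for y in(-.023,.023) for z in(-.023,.023)])
post=np.array([np.r_[p[:2],0]+Rz@[.105+.009*np.cos(q),.009*np.sin(q),.377] for q in th])
out=[]
for n,c,x0,y0 in(("side",S,260,60),("top",T,100,65)):
    im=cv2.imread(f"pics/{n}0.png");im=cv2.convertScaleAbs(im,alpha=1.8)
    b=cv2.resize(im[y0:y0+90,x0:x0+66],None,fx=6,fy=6,interpolation=cv2.INTER_CUBIC)
    for P in np.vstack([ring,bx,post]): u=(proj(c,P)[0]-[x0,y0]+.5)*6;cv2.circle(b,tuple(int(v) for v in u),1,(0,0,255),-1)
    out.append(b)
cv2.imwrite("pics/fit2.png",np.hstack(out))
```

```text
[0.6601 0.4011 0.5078 0.0371 0.097 ] 29.094582020345918 [ 0.1972  0.1631 -0.3148 -0.5926 -1.2987  0.4218  0.9094 -0.5022 -0.4128
  0.2264]
focus [0.5845 0.359  0.24  ]
```

View pics/fit2.png

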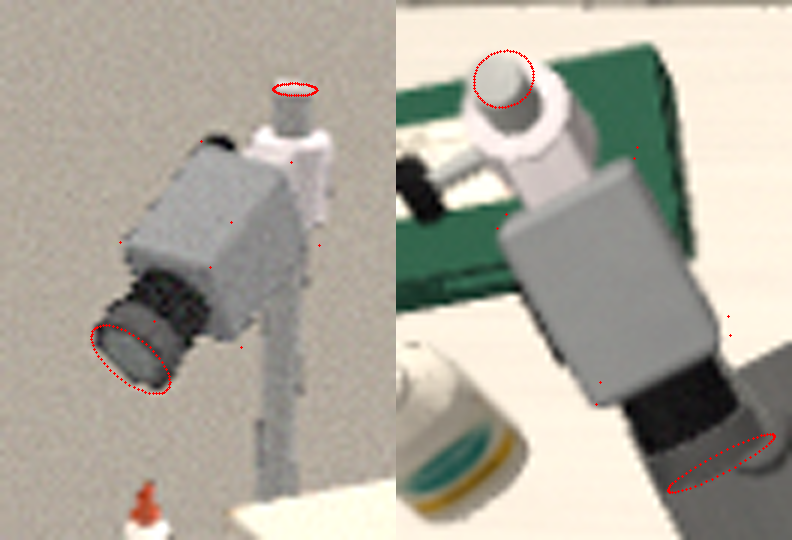

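The fit is within about 1.3 px (around 2 mm) in both views: post top, box corners and lens all line up. Focus is about (.586,.359,.240), camera yaw 29.1°.

```bash
cat >> h.py <<'E'
def goal():
    d=np.load("cam.npz");Rc=d['Rc'];G=np.c_[Rc[:,1],Rc[:,0],-Rc[:,2]];F=np.array([.586,.3595,.24]);return F,G,F+G[:,2]*.004
E
python3 - <<'E'
from h import *
F,G,P=goal();s=bot.sense();Q=s['ee_rot'];print(P,G,s['joint_positions'])
rv=R.from_matrix(Q.T@G).as_rotvec();print(np.degrees(rv),rv/2/np.pi)
p1=s['ee_pos']+[0,0,.1]; print(G.T@(P-p1)/.1)
E
```

```text
[0.5877 0.3605 0.2365] [[-0.4863  0.7567  0.4369]
 [ 0.8738  0.4211  0.2431]
 [ 0.      0.5    -0.866 ]] [-0.8431  0.3226  0.6142  1.7621 -0.2047  1.1209 -0.4907]
[-28.208   12.497  -46.7212] [-0.0784  0.0347 -0.1298]
[1.5188 1.4253 0.7072]
```

>>> move_arm(series="0 0 -0.3 0 0 0;0 0 -0.6 -0.008 0.0035 -0.013;0 0 -0.8 -0.016 0.007 -0.026;0 0 -0.9 -0.024 0.0104 -0.039;0 0 -1 -0.031 0.0139 -0.052;0 0 -1 -0.039 0.0174 -0.065;0 0 -1 -0.047 0.0208 -0.078;0 0 -1 -0.055 0.0243 -0.091;0 0 -1 -0.063 0.0278 -0.104;0 0 -1 -0.071 0.0312 -0.117;0 0 -1 -0.0784 0.0347 -0.1298;0 0 -1 -0.0784 0.0347 -0.1298")

```text
time_s: 12.58
ee_pos: [0.5211, 0.1489, 0.224]
ee_rot: [[-0.488, 0.757, 0.435], [0.873, 0.423, 0.243], [-0.0, 0.498, -0.867]]
contact_force: [-0.3, -1.1, -0.8]
opening: 0.0154
grasp_force: 29.7
```

>>> move_arm(series="0.2 0.18 0.1 0 0 0;0.4 0.36 0.2 0 0 0;0.6 0.54 0.3 0 0 0;0.8 0.75 0.35 0 0 0;0.8 0.75 0.35 0 0 0;0.8 0.75 0.35 0 0 0")

```text
time_s: 13.08
ee_pos: [0.5555, 0.2626, 0.2325]
ee_rot: [[-0.487, 0.757, 0.435], [0.873, 0.423, 0.241], [-0.001, 0.497, -0.868]]
contact_force: [0.9, -0.7, -0.6]
opening: 0.0152
grasp_force: 29.7
```

Run:
```python
from h import *
F,G,P=goal();s=bot.sense();Q=s['ee_rot'];print(s['ee_pos'],s['joint_positions'])
print(R.from_matrix(Q.T@G).as_rotvec()/2/np.pi, Q.T@(P-s['ee_pos'])/.1)
```

```text
[0.5555 0.2626 0.2325] [-1.0254 -0.0141  0.5382  1.944  -0.0051  0.6897  0.027 ]
[-0.0006  0.0001  0.0003] [0.6971 0.6788 0.341 ]
```

>>> move_arm(series="0.15 0.15 0.08 0 0 0;0.3 0.3 0.16 0 0 0;0.45 0.44 0.23 0 0 0;0.6 0.58 0.3 0 0 0;0.7 0.68 0.34 -0.0006 0 0;0.7 0.68 0.34 -0.0006 0 0;0.7 0.68 0.34 -0.0006 0 0;0.7 0.68 0.34 -0.0006 0 0")

```text
time_s: 13.75
ee_pos: [0.5884, 0.3566, 0.2375]
ee_rot: [[-0.484, 0.757, 0.439], [0.875, 0.419, 0.242], [-0.001, 0.501, -0.865]]
contact_force: [-0.6, -0.7, -0.6]
opening: 0.0145
grasp_force: 29.7
```

Run:
```python
from h import *
F,G,P=goal();out=[]
for n,x0,y0 in(("side",225,60),("top",100,65)):
    c=cam(n);im=bot.camera(n)[:,:,::-1].copy();cv2.imwrite(f"pics/{n}9.png",im)
    im=cv2.convertScaleAbs(im,alpha=1.8)
    b=cv2.resize(im[y0:y0+100,x0:x0+80],None,fx=5,fy=5,interpolation=cv2.INTER_CUBIC)
    z=-G[:,2]
    L=[F+z*t for t in np.linspace(-.0255,.0255,12)]
    for i,q in enumerate(L): u=(proj(c,q)[0]-[x0,y0]+.5)*5;cv2.circle(b,tuple(int(v) for v in u),1,(0,0,255) if i else (0,255,0),-1)
    out.append(b)
cv2.imwrite("pics/end.png",np.hstack(out))
s=bot.sense();Q=s['ee_rot'];print(s['ee_pos'],s['time_s'],s['grasp_force'])
print(R.from_matrix(Q.T@G).as_rotvec()*57.3, Q.T@(P-s['ee_pos'])*1000)
```

```text
[0.5885 0.3566 0.2381] 13.85 29.738157391548157
[ 0.1539  0.0908 -0.124 ] [3.7651 0.226  1.951 ]
```

View pics/end.png

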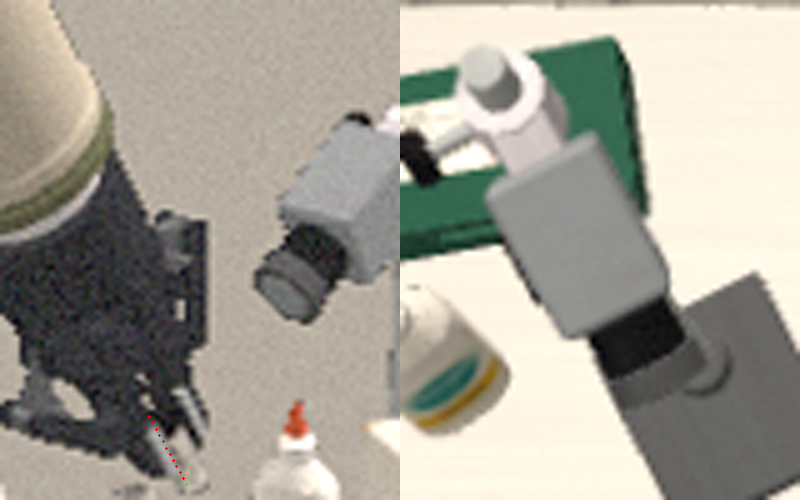

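The vial stands in the fingers in front of the lens, cap up. Its bottom is at about (195,485) in the crop, 1–2 px from the predicted axis. A small correction and settle remain.

>>> move_arm(series="0.02 0 0.01 0 0 0;0.045 0 0.02 0 0 0;0.045 0 0.02 0 0 0;0.045 0 0.02 0 0 0;0.045 0 0.02 0 0 0;0.045 0 0.02 0 0 0;0.045 0 0.02 0 0 0;0.045 0 0.02 0 0 0;0.045 0 0.02 0 0 0;0.045 0 0.02 0 0 0;0.045 0 0.02 0 0 0;0.045 0 0.02 0 0 0")

```text
time_s: 14.85
ee_pos: [0.5871, 0.3629, 0.2367]
ee_rot: [[-0.486, 0.755, 0.44], [0.874, 0.42, 0.244], [-0.001, 0.503, -0.864]]
contact_force: [-0.6, 0.2, -0.3]
opening: 0.015
grasp_force: 29.7
```

Run:
```python
from h import *
F,G,P=goal();s=bot.sense();Q=s['ee_rot'];print(s['ee_pos'],s['time_s'],s['grasp_force'],abs(s['qd']).max())
print(R.from_matrix(Q.T@G).as_rotvec()*57.3, Q.T@(P-s['ee_pos'])*1000)
out=[]
for n,x0,y0,w,h,k in(("side",235,120,50,50,8),("wrist",0,0,560,420,0)):
    c=cam(n);im=cv2.convertScaleAbs(bot.camera(n)[:,:,::-1].copy(),alpha=1.8)
    A=s['ee_pos']-Q[:,2]*.004
    b=cv2.resize(im[y0:y0+h,x0:x0+w],(400,400 if k else 300),interpolation=cv2.INTER_CUBIC);f=400/w
    for sx in(-.008,.008):
        for t in(-.0255,.0115,.0255):
            u=(proj(c,A-Q[:,2]*t+Q[:,1 if n=="side" else 0]*sx)[0]-[x0,y0]+.5)*f
            cv2.circle(b,tuple(int(v) for v in u),2,(0,0,255),-1)
    out.append(cv2.copyMakeBorder(b,0,400-b.shape[0],0,0,cv2.BORDER_CONSTANT))
cv2.imwrite("pics/end2.png",np.hstack(out))
```

```text
[0.5871 0.3629 0.2367] 14.85 29.737658500671387 0.0015284384948180798
[0.2035 0.0289 0.0081] [-2.4232 -0.5475 -0.1688]
```

View pics/end2.png

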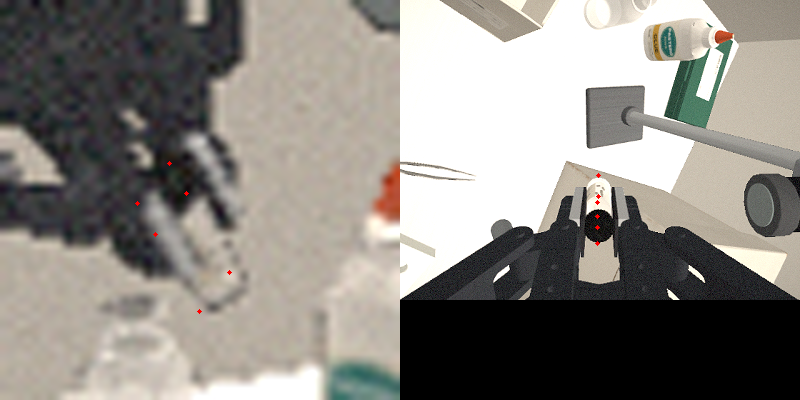

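Run:
```python
from h import *
s=bot.sense();Q=s['ee_rot'];c=cam("wrist",s);A=s['ee_pos']-Q[:,2]*.004
q=np.linspace(0,6.28,40);F,G,P=goal();camx,camy,camz=G[:,1],G[:,0],-G[:,2]
for O in (A+camx*.1,):
    u=proj(c,np.array([O+.019*(camy*np.cos(t)+camz*np.sin(t)) for t in q]))
    print("ideal lens ring px",u.min(0),u.max(0))
im=bot.camera("wrist")[:,:,::-1];x0,y0=470,220
b=cv2.resize(cv2.convertScaleAbs(im[y0:y0+110,x0:x0+90],alpha=1.8),None,fx=1,fy=1)
g=b.mean(2).astype(int)
for r in range(0,110,6):print(y0+r,' '.join('%3d'%v for v in g[r,::4]))
```

```text
ideal lens ring px [481.7154 240.8765] [535.0099 329.3601]
220 189 193 188 189 189 142 119 129 134 134 131 136 140 135 140 137 136 144 151 150 148 151 147
226 186 191 189 189 189 189 184 184 189 191 158 116 117 132 131 130 131 132 129 127 133 106 112
232 190 186 186 188 188 184 182 187 188 185 187 184 188 183 189  83 117 125 123 120 131  88  94
238 186 188 188 189 179 188 190 189 190 187 186 187 184 181 187 179 184 186 180 186 107  91  91
244 183 190 189 186 184 186 189 114  91  58  66  60  65  57  66  66 186 184 184 182  95  97  97
250 189 189 191 188 189  55  50  26  54  60  36  49  66  77  67  80  83  79  69  11   8  12  28
256 190 188 192 192  46  63  63  54  77  54  69  50  44  76  81  79  76  73  83  64  39  17   4
262 193 190 191 192  54  76  99 101 100 104 106  57  47  47  79  71  86  78  75  77  85   9  43
268 188 185 183  30  59  94  97  99 100 101 102 106  43  58  52  81  80  76  65  67  76  93   8
274 183 185 187  40  80  99  98  97  92 100 105  97 126  57  47  96  83  81  87  88  77  81  30
280 189 187 192  32 104 101 103 109 101 103 107  99 106  53  60  58  90  87  89  86  90  83  77
286 185 188 186  31  88 100 105  96  95 105 109  97 106 148  62  49  86  84  93  96  76  95  87
292 188 188 184 160  83  97 104 102 101 103 102 102 102 150  51  72  87  98  95  93  90  90  88
298 190 184 186 191  42  97 103  97  97 102 103 108 101 140  45  56  79  82  88  88  84  91  94
304 190 190 184 186  88  53 102  98  97 103 104 103  99  75  61  54  97  94  92  91  93  87  96
310 184 185 181 189 183  62  61 103 101 101 100  91 145  56  48  65  93  97  90  85  96  87  84
316 191 184 181 184 188 180  60  60  84 101 112  60  41  58  48  87  86  86  98  76  91  89  35
322 169 179 183 179 187 182 187  63  54  57  57  45  58  44  64  85  76  87  82  90 104  23   5
328 164 170 165 163 167 166 181 178 194  35  66  40  52  73  85  70  84  82  73 155 177 180 178
```

The wrist view shows the lens front ring at columns 482–532, rows 243–328. The ideal ring for an exact presentation is 482–535 by 241–329, so the pose is within 1–2 mm. Handing in.

```bash
python3 -c "
from bench import bot
print(bot.hand_in())"
```

```text
the job is handed in; nothing more can be done
None
```

I handed the job in at about 15 s: the cover stands upright on the bench off the rack, and the vial is held still, cap up, 100 mm in front of the lens, within about 3 mm by my measurements. The judge's result was not shown.

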